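# Slide the movement carrier under the inspection bridge

### The job

With the fingertips, gently push the flat brass carrier along the bench, dial end first, under the low blue inspection bridge until it is fully home against the end stop, then press the green button beside the bridge all the way down to take the picture and let it come up again. The carrier must stay flat on the bench: do not lift, carry, tip or bat it. Leave everything else on the bench where it stands.

Things in the scene. Friction and masses are not known exactly. Their poses are not given: they have to be found in the camera images.
- bridge: Fixed inspection bridge: blue deck with a short black lens barrel, on steel rails. Origin on the bench under the middle of the deck; x is the way in (things slide in towards +x), y left of that, z up. Deck 60 (x) x 98 (y) mm, underside 14 above the bench, top 22; barrel 52 across, top 44 high. A blue block 12 high (x -25 to 25, y 49 to 109) on its +y side holds the button.
- mouth (a point): Point on the bench in the middle of the bridge's mouth, between the ends of two flared steel lips 14 mm high; 55 mm before the bridge's origin, same axes. The lips narrow the way from 88 mm wide here to 66 mm at x -30 of the bridge, where straight rails begin. The bench itself is the floor of the channel.
- end_stop (a point): Point on the bench at the middle of the face of the steel end stop (14 mm high) that closes the 66 mm wide channel under the bridge; 35 mm beyond the bridge's origin, same axes.
- carrier: Loose flat brass plate 100 (x) x 60 (y) x 10 mm, 0.25 to 0.5 kg, flat on the bench before the mouth, up to 26 degrees askew and 45 mm to one side. Origin: centre of its underside; z up. Leading end +x: white watch dial 36 across let in at x 15. Trailing end -x: red stripe. Home, it touches the end stop: centre at x -15, y 0 of the bridge, parallel, the last 35 mm outside the deck.
- shutter_top (a point): Centre of the top face of the round green push button (32 across) standing beside the bridge deck; pressed straight down. Its face stands 34 mm above the bench unpressed.
- shutter (a joint): Travel of the green button: 0 up, 0.006 m fully down; springs back; fully down takes 5 N.
- loupe: Bystander, loose: black eyeglass loupe standing on its wide end, 32 across, 34 high (mm). Origin at the centre of its underside.
- oil_jar: Bystander, loose: amber glass jar with brass lid, 48 across, 50 high (mm). Origin at the centre of its underside.
- dome: Bystander, loose: glass dome with knob on a round wooden foot, 104 across, 119 high (mm). Origin at the centre of its underside.
- driver_stand: Bystander, loose: round grey screwdriver stand, 100 across, coloured drivers up to 113 high (mm). Origin at the centre of its underside.
- wristwatch: Bystander, loose: wristwatch with blue dial lying open on its back, strap along its x, about 180 x 40 x 11 (mm). Origin at the centre of its underside.
- screwdriver: Bystander, loose: screwdriver lying along its x, about 130 long (mm).
- paperweight: Bystander, loose: green glass paperweight, 56 across, 48 high (mm). Origin at the centre of its underside.

How it is judged:
By the outcome, as a careful person would: the job done as asked, in the order asked, and still so for the second after the job is handed in, with the robot touching nothing.
It also fails if it takes over 61 s, if anything falls off the work surface, if the arm or the gripper's body presses on something with over 40 N, if the wrist force passes 120 N, or if a joint passes its speed limit or range.

### The arm

A 7-joint arm with a two-finger parallel gripper is mounted at the origin on the work surface. World frame = base frame: x ahead of the robot, y to its left, z up, the work surface at z = 0. Lengths are in m, angles in rad, forces in N, time in s.
With the tool pointing down it reaches from about 0.425 to 0.875 m from the base axis. Payload 9.9 kg.
Tool frame: the origin (TCP) lies at the very end of the fingers, on their centre line; the grasp point (between the pads) lies 19 mm behind it; z points along the fingers, y is the line along which they close (so a half turn about z gives the same grasp; the last joint's range is limited). The gripper opens to 85 mm and grips with 20 to 120 N. Pads are 22 mm wide; open, the fingers measure 114 mm over their backs; the gripper's body (76 mm by 85 mm) begins 54 mm behind the grasp point. The pads swing forward as they close: fully open they stand 13 mm farther back than shut.
Start: joints at [-1.238, 0.576, 0.025, 1.437, -0.015, 1.129, -0.057], TCP at [0.273, 0.617, 0.231] pointing down, gripper open.
Joint ranges: [-2.76, 2.76], [-0.34, 2.15], [-1.52, 1.57], [0.19, 2.46], [-1.09, 4.23], [0.17, 1.99], [-2.82, 2.82]. Speed limits (rad/s): [2.22, 2.22, 3.01, 3.01, 3.14, 3.14, 3.14].

### API

Orientations are given as a rotation vector (axis times angle).
In Python, from rig import env, vision, finder gives the robot as it stands. The module is installed in compiled form; this text tells all that it offers.
- The arm moves only by the tool move_arm, never from a script. Its argument "increments" is a list of rows, each a list of 7 numbers: the turn, a rotation vector about the world's x, y, z in units of 90 degrees (1.0 is 90 degrees), then the shift along the world's x, y, z in units of 1 m (1.0 is 1 m), then the gripper command: -1 is fully open, 1 is shut, values between are in proportion. A call has 1 to 20 rows; each row shifts and turns the commanded pose from where the row before left it; what a row does not reach is not made up. A row lasts 1/12 s, in which the tool goes at most 41.7 mm and 7.16 degrees, less where a joint would pass 70% of its speed; a pose out of reach is approached as far as the arm can. A call with a number of a shift or a turn outside -1 to 1 is refused whole. A call with a gripper value outside its range is refused whole. The fingers move at their own pace and stop on an object; "force" is the grip in N (left out, the last holds). Time passes only in rows, so rows that do not move let the fingers close. It gives the time, the measured TCP pose, the force, the opening and the grip force at its end, in the units of the state.
- env.get_obs(): the state, without advancing time (a new reading comes with each control period).
- vision.grab_frame(name): name is "side" or "top"; returns the picture (384x512x3 uint8, red, green, blue); there is no depth.
- vision.get_calibration(name): a dict with "intrinsics" (3x3 intrinsics, pixels), "xyz" and "rotation" of the camera in the world. Camera axes: x right, y down, z forward; pixel columns grow to the right and rows downward; lengths in m; the calibration is good to about 2 mm. A picture is of the moment at which its call begins. get_calibration takes no time and is no camera call.
- env.sign_off(): hands the job in; it is judged then, once.
Trained networks look in the newest picture that a camera, given by its name, has taken for a name from the list of things; names that differ only in an ending like _2 or _b are one class to them, and where a whole thing is asked for, a point or a joint stands for the part that bears it (a point fixed in the world has none). Each returns a list of dicts, best first, with "p" (0 to 1); they miss things now and then, are a little off and sometimes report something else, mostly with a low value. They report only what shows in the picture. A call takes as long as a camera call.
- finder.silhouettes(camera, target): "mask" (384x512 bool, what is visible of it) and "location" ([column, row] in pixels, amid what is visible of it).
The state is a dict: "time": time; "joint_positions": joint angles; "joint_vel": joint speeds; "tau": joint torques, N m; "ee_pos": TCP position; "orientation": TCP orientation; "contact_force": force on the tool from outside, world axes, zero at the start; "ft_torque": the same for the moment, N m; "opening": finger opening in m; "finger_force": force on a finger pad.
Only numpy, scipy, OpenCV 4.12 (cv2) and the standard library are available. Lean on these libraries where they do the work, as an engineer would, in place of code of your own. Each camera call takes 0.05 s, during which the arm holds its last target. There are 200 camera calls.

## Working session

There is one attempt and no reset: what is moved stays moved. The work goes in short steps, Python scripts to look and compute and a tool call to move; the robot and the scene stay as the last step left them, time stands still between calls to the robot, and variables do not carry over. Pictures are saved under pics/ and viewed, at most 10 in all, crops included, and the job is handed in when it is done.

Besides the shell and the picture viewer there is one more tool, called after "Emit:" by a JSON object that holds its "fn" and its "kwargs", one argument or row to a line. move_arm: Moves the arm, as the interface text tells. Its arguments: {"type":"object","properties":{"increments":{"type":"array","items":{"type":"array","items":{"type":"number","minimum":-1,"maximum":1}}},"force":{"type":"number"}},"required":["increments"]}

```bash
mkdir -p pics; cat > h.py <<'E'
import numpy as np, cv2
from rig import env, vision, finder
def ray(cam,uv,z):
    c=vision.get_calibration(cam);K=np.array(c["intrinsics"]);R=np.array(c["rotation"])
    if R.shape!=(3,3): R=cv2.Rodrigues(R.astype(float))[0]
    t=np.array(c["xyz"]);d=R@np.linalg.inv(K)@np.array([uv[0],uv[1],1.]);return t+d*(z-t[2])/d[2]
def save(cam,f):
    im=vision.grab_frame(cam);cv2.imwrite(f,im[:,:,::-1]);return im
E
python3 - <<'E'
from h import *
for c in("top","side"):
    save(c,f"pics/{c}0.png");print(vision.get_calibration(c))
o=env.get_obs();print(o["time"],o["ee_pos"],o["orientation"],o["contact_force"],o["opening"])
for t,z in(("carrier",.01),("bridge",.03),("shutter_top",.034)):
    for r in finder.silhouettes("top",t)[:2]:
        m=r["mask"].astype(np.uint8);print(t,r["p"],r["location"],ray("top",r["location"],z))
        cs=max(cv2.findContours(m,0,2)[0],key=cv2.contourArea);b=cv2.boxPoints(cv2.minAreaRect(cs));print(b.tolist(),[ray("top",p,z)[:2].round(4).tolist() for p in b])
E
```

```text
{'intrinsics': array([[381.63266865,   0.        , 256.30039986],
       [  0.        , 381.63266865, 191.50523444],
       [  0.        ,   0.        ,   1.        ]]), 'xyz': array([ 0.38499155, -0.00337662,  1.25027308]), 'rotation': array([-2.10630318,  2.13312557, -0.16029856])}
{'intrinsics': array([[406.48885387,   0.        , 260.75493011],
       [  0.        , 406.48885387, 189.68977665],
       [  0.        ,   0.        ,   1.        ]]), 'xyz': array([ 0.05698802, -0.54010067,  0.78512669]), 'rotation': array([-2.16656368,  0.93664395, -0.40063293])}
0.1 [0.27307811 0.61682205 0.23053666] [-6.49932636e-01 -3.07338572e+00  2.35110986e-03] [ 0.80193465 -0.14048395  0.589186  ] 0.08535125058637015
carrier 0.98 [298.4, 207.6] [ 0.54795826 -0.11261694  0.01      ]
[[282.5819091796875, 209.65744018554688], [288.05291748046875, 192.33248901367188], [316.911865234375, 201.44583129882812], [311.44085693359375, 218.77078247070312]] [[0.5419, -0.0609], [0.5991, -0.0801], [0.5674, -0.1737], [0.5108, -0.1538]]
carrier 0.25 [237.1, 203.6] [0.56396762 0.0879515  0.01      ]
[[218.15386962890625, 230.2307586669922], [227.53848266601562, 183.3076934814453], [253.11541748046875, 188.42308044433594], [243.73080444335938, 235.3461456298828]] [[0.4774, 0.1498], [0.6324, 0.1196], [0.6139, 0.0348], [0.4599, 0.0666]]
```

View both.

View pics/top0.png

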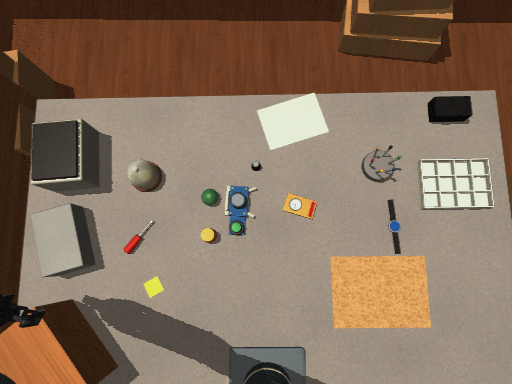

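View pics/side0.png

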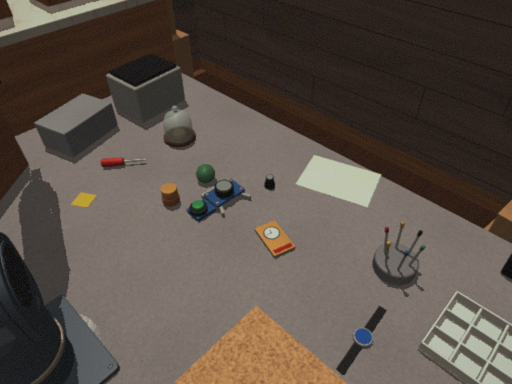

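```bash
python3 - <<'E'
from h import *
a=cv2.imread("pics/top0.png")[170:250,195:325];b=cv2.imread("pics/side0.png")[160:265,150:305]
cv2.imwrite("pics/z.png",np.vstack([cv2.resize(a,(520,320),interpolation=2),cv2.resize(b,(520,280)[:2] if 0 else (413,280),interpolation=2).copy() if 0 else cv2.copyMakeBorder(cv2.resize(b,(413,280),interpolation=2),0,0,0,107,0)]))
for cam in("top","side"):
    im=cv2.imread(f"pics/{cam}0.png");h=cv2.cvtColor(im,cv2.COLOR_BGR2HSV).astype(int)
    H,S,V=h[...,0],h[...,1],h[...,2]
    roi=np.zeros(H.shape,bool)
    if cam=="top": roi[170:250,215:325]=1
    else: roi[165:265,180:305]=1
    for n,m,z in(("green",(H>45)&(H<85)&(S>120)&(V>60),.034),("blue",(H>95)&(H<130)&(S>110),.02),("carrier",(H<25)&(S>150)&(V>120),.01),("white",(S<60)&(V>190),.01),("red",((H<6)|(H>172))&(S>180),.01)):
        m=(m&roi).astype(np.uint8);cs=cv2.findContours(m,0,2)[0]
        for c in sorted(cs,key=cv2.contourArea)[::-1][:2]:
            mm=np.zeros_like(m);cv2.drawContours(mm,[c],-1,1,-1);y,x=np.nonzero(mm);p=(x.mean(),y.mean());r=cv2.minAreaRect(c)
            print(cam,n,len(x),np.round(p,1),ray(cam,p,z)[:2].round(4),[ray(cam,q,z)[:2].round(3).tolist() for q in cv2.boxPoints(r)])
E
```

```text
top green 69 [236.  226.9] [0.4854 0.0898] [[0.498, 0.103], [0.498, 0.077], [0.472, 0.077], [0.473, 0.103]]
top green 2 [215.  198.5] [0.5782 0.1578] [[0.577, 0.158], [0.577, 0.158], [0.58, 0.158], [0.58, 0.158]]
top blue 403 [238.3 205.2] [0.5572 0.0834] [[0.5, 0.118], [0.623, 0.11], [0.619, 0.052], [0.495, 0.061]]
top blue 11 [241.7 233.1] [0.4666 0.0725] [[0.473, 0.081], [0.473, 0.068], [0.464, 0.068], [0.464, 0.081]]
top carrier 539 [299.5 205.7] [ 0.5541 -0.1163] [[0.541, -0.06], [0.598, -0.078], [0.567, -0.173], [0.511, -0.154]]
top carrier 1 [232. 188.] [0.6164 0.1048] [[0.616, 0.105], [0.616, 0.105], [0.616, 0.105], [0.616, 0.105]]
top white 91 [295.2 203.9] [ 0.5602 -0.1025] [[0.56, -0.079], [0.583, -0.103], [0.56, -0.125], [0.537, -0.101]]
top white 60 [226.6 197. ] [0.5864 0.1227] [[0.547, 0.133], [0.624, 0.122], [0.623, 0.113], [0.546, 0.124]]
top red 41 [311.  208.9] [ 0.543  -0.1533] [[0.521, -0.142], [0.567, -0.157], [0.565, -0.165], [0.519, -0.15]]
side green 80 [197.6 204.5] [0.4835 0.0912] [[0.482, 0.112], [0.502, 0.091], [0.482, 0.069], [0.463, 0.089]]
side blue 454 [217.5 200. ] [0.5389 0.0772] [[0.465, 0.115], [0.638, 0.12], [0.615, 0.054], [0.449, 0.055]]
side blue 9 [188.9 210.7] [0.4612 0.1024] [[0.463, 0.109], [0.467, 0.105], [0.458, 0.094], [0.454, 0.098]]
side carrier 719 [274.4 237.9] [ 0.5516 -0.1163] [[0.539, -0.06], [0.604, -0.064], [0.565, -0.169], [0.506, -0.162]]
side white 68 [301.6 179.8] [ 0.7647 -0.0292] [[0.782, 0.002], [0.796, -0.013], [0.752, -0.048], [0.739, -0.034]]
side white 59 [273.1 232.9] [ 0.5613 -0.1031] [[0.544, -0.101], [0.57, -0.086], [0.578, -0.106], [0.552, -0.12]]
side red 57 [282.6 247.7] [ 0.5422 -0.1514] [[0.522, -0.141], [0.566, -0.154], [0.562, -0.162], [0.518, -0.149]]
```

View pics/z.png

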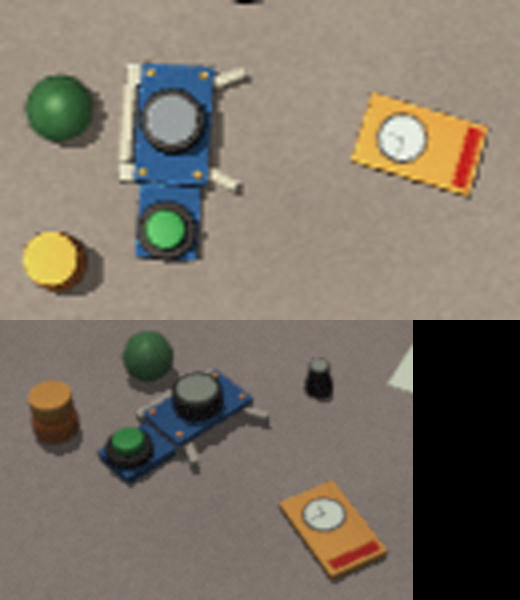

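```bash
cat >> h.py <<'E'
def proj(cam,P):
    c=vision.get_calibration(cam);R=cv2.Rodrigues(np.array(c["rotation"],float))[0]
    q=(np.array(P)-c["xyz"])@R@np.array(c["intrinsics"]).T;return q[:,:2]/q[:,2:]
def carrier():
    out=[]
    for cam in("top","side"):
        im=vision.grab_frame(cam);h=cv2.cvtColor(im,cv2.COLOR_RGB2HSV).astype(int);H,S,V=h[...,0],h[...,1],h[...,2]
        for n,m in(("body",((H<25)|(H>172))&(S>150)&(V>90)),("red",((H<6)|(H>172))&(S>180)),("dial",(S<60)&(V>190))):
            w=np.zeros(H.shape,bool)
            if cam=="top": w[175:250,243:335]=1
            else: w[200:285,195:310]=1
            m=(m&w).astype(np.uint8);cs=cv2.findContours(m,0,2)[0]
            if not cs: continue
            c=max(cs,key=cv2.contourArea);mm=np.zeros_like(m);cv2.drawContours(mm,[c],-1,1,-1);y,x=np.nonzero(mm)
            P=[ray(cam,p,.01)[:2] for p in cv2.boxPoints(cv2.minAreaRect(c))]
            print(cam,n,len(x),"c",ray(cam,(x.mean(),y.mean()),.01)[:2].round(4),"box",np.round(P,3).tolist())
E
python3 - <<'E'
from h import *
from scipy.optimize import least_squares as ls
T=lambda u,v:(195+u/4-.5,170+v/4-.5); S=lambda u,v:(150+u*155/413-.5,160+(v-320)*105/280-.5)
d=[("top",(0,0,.044),T(173,121)),("top",(0,79,.034),(236.05,227)),("top",(30,-49,.022),T(143,65)),("top",(-30,-49,.022),T(215,66)),("top",(-30,49,.022),T(210,185)),("top",(30,49,.022),T(135,184)),
("side",(0,0,.044),S(198,384)),("side",(0,79,.034),(197.6,204.5)),("side",(-30,-49,.022),S(252,402)),("side",(30,-49,.022),S(217,372)),("top",(35,-40,.014),T(131,65)),("top",(-55,-46,.014),T(245,74)),("top",(-55,46,.014),T(240,187))]
def W(p,b): c,s=np.cos(p[2]),np.sin(p[2]);return[p[0]+(c*b[0]-s*b[1])/1e3,p[1]+(s*b[0]+c*b[1])/1e3,b[2]]
f=lambda p:np.ravel([proj(a,[W(p,b)])[0]-u for a,b,u in d])
r=ls(f,[.57,.083,1.5],loss="soft_l1");p=r.x;print(p,np.degrees(p[2]));print(f(p).reshape(-1,2).round(1).tolist())
for n,b in(("mouth",(-55,0,0)),("stop",(35,0,0)),("shut",(0,79,0)),("home",(-15,0,0)),("trailhome",(-65,0,0))):print(n,np.round(W(p,b),4))
c=np.array([.5535,-.1163])-p[:2];print("carrier in bridge",c@[np.cos(p[2]),np.sin(p[2])],c@[-np.sin(p[2]),np.cos(p[2])])
E
```

```text
[0.5704633  0.08402797 1.51119637] 86.58517378460007
[[-0.2, 0.3], [0.3, -2.0], [-0.5, 0.2], [-0.2, 0.7], [-0.6, 0.7], [-0.3, 0.1], [0.0, 2.9], [3.1, -1.1], [1.1, -0.9], [0.1, -0.2], [1.1, 3.2], [-0.1, 0.4], [-0.3, -0.1]]
mouth [0.5672 0.0291 0.    ]
stop [0.5725 0.119  0.    ]
shut [0.4916 0.0887 0.    ]
home [0.5696 0.0691 0.    ]
trailhome [0.5666 0.0191 0.    ]
carrier in bridge -0.2009826899659744 0.0050007131119592825
```

Emit:
{"fn": "move_arm", "kwargs": {
  "increments": [
    [0, 0, -0.075, 0.0167, -0.0317, 0, 1],
    [0, 0, -0.075, 0.0167, -0.0317, 0, 1],
    [0, 0, -0.075, 0.0167, -0.0317, 0, 1],
    [0, 0, -0.075, 0.0167, -0.0317, 0, 1],
    [0, 0, -0.075, 0.0167, -0.0317, 0, 1],
    [0, 0, -0.075, 0.0167, -0.0317, 0, 1],
    [0, 0, -0.075, 0.0167, -0.0317, 0, 1],
    [0, 0, -0.075, 0.0167, -0.0317, 0, 1],
    [0, 0, -0.075, 0.0167, -0.0317, 0, 1],
    [0, 0, -0.075, 0.0167, -0.0317, 0, 1]
  ],
  "force": 20
}}

```text
time: 1.08
ee_pos: [0.4407, 0.2987, 0.2315]
orientation: [-2.254, -2.188, -0.001]
contact_force: [1.2, 0.6, 0.5]
opening: 0.0003
finger_force: 0.0
```

Emit:
{"fn": "move_arm", "kwargs": {
  "increments": [
    [0, 0, 0, 0.002, -0.032, 0, 1],
    [0, 0, 0, 0.002, -0.032, 0, 1],
    [0, 0, 0, 0.002, -0.032, 0, 1],
    [0, 0, 0, 0.002, -0.032, 0, 1],
    [0, 0, 0, 0.002, -0.032, 0, 1],
    [0, 0, 0, 0.002, -0.032, 0, 1],
    [0, 0, 0, 0.002, -0.032, 0, 1],
    [0, 0, 0, 0.002, -0.032, 0, 1],
    [0, 0, 0, 0.002, -0.032, 0, 1],
    [0, 0, 0, 0.002, -0.032, 0, 1],
    [0, 0, 0, 0.002, -0.032, 0, 1],
    [0, 0, 0, 0.002, -0.032, 0, 1],
    [0, 0, -0.03, 0.002, -0.032, 0, 1],
    [0, 0, 0, 0, -0.02, 0, 1],
    [0, 0, 0, 0, 0, 0, 1],
    [0, 0, 0, 0, 0, 0, 1]
  ]
}}

```text
time: 2.42
ee_pos: [0.466, -0.1368, 0.2313]
orientation: [2.302, 2.138, -0.0]
contact_force: [-0.2, 0.2, -1.0]
opening: -0.0001
finger_force: 0.0
```

Emit:
{"fn": "move_arm", "kwargs": {
  "increments": [
    [0, 0, 0, 0, -0.009, -0.03, 1],
    [0, 0, 0, 0, 0, -0.03, 1],
    [0, 0, 0, 0, 0, -0.03, 1],
    [0, 0, 0, 0, 0, -0.03, 1],
    [0, 0, 0, 0, 0, -0.03, 1],
    [0, 0, 0, 0, 0, -0.03, 1],
    [0, 0, 0, 0, 0, -0.03, 1],
    [0, 0, 0, 0, 0, -0.008, 1],
    [0, 0, 0, 0, 0, -0.005, 1],
    [0, 0, 0, 0, 0, -0.003, 1],
    [0, 0, 0, 0, 0, 0, 1],
    [0, 0, 0, 0, 0, 0, 1]
  ]
}}

```text
time: 3.42
ee_pos: [0.4671, -0.1447, 0.0065]
orientation: [2.298, 2.14, 0.002]
contact_force: [-0.5, -0.5, -0.6]
opening: -0.0001
finger_force: 0.0
```

```bash
python3 - <<'E'
from h import *
o=env.get_obs();print(o["time"],o["ee_pos"],o["contact_force"])
a=save("top","pics/t1.png")[165:255,215:335];b=save("side","pics/s1.png")[160:280,180:320]
cv2.imwrite("pics/z1.png",np.vstack([cv2.resize(a,(560,420*100//140),interpolation=2),cv2.copyMakeBorder(cv2.resize(b,(350,300),interpolation=2),0,0,0,210,0)])[:,:,::-1])
E
```

```text
3.4167 [ 0.46707634 -0.14474193  0.00647695] [-0.45960864 -0.52109281 -0.6041553 ]
```

View pics/z1.png

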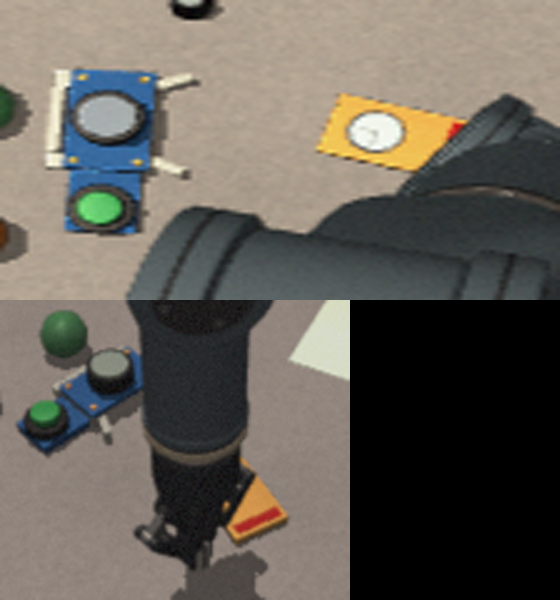

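The arm hides part of the carrier. The shut fingertips stand beside its trailing end, on the robot side and clear of it. I'll push the trailing end sideways to square the carrier up.

Emit:
{"fn": "move_arm", "kwargs": {
  "increments": [
    [0, 0, 0, 0.01, 0, -0.002, 1],
    [0, 0, 0, 0.01, 0, 0, 1],
    [0, 0, 0, 0.003, 0, 0, 1],
    [0, 0, 0, 0.003, 0, 0, 1],
    [0, 0, 0, 0.003, 0, 0, 1],
    [0, 0, 0, 0.003, 0, 0, 1],
    [0, 0, 0, 0.003, 0, 0, 1],
    [0, 0, 0, 0.003, 0, 0, 1],
    [0, 0, 0, 0.003, 0, 0, 1],
    [0, 0, 0, 0.002, 0, 0, 1],
    [0, 0, 0, 0.001, 0, 0, 1],
    [0, 0, 0, 0, 0, 0, 1]
  ]
}}

```text
time: 4.52
ee_pos: [0.5088, -0.1451, 0.0035]
orientation: [-2.299, -2.139, 0.002]
contact_force: [-5.6, -0.6, 9.5]
opening: 0.0001
finger_force: 4.4
```

```bash
python3 - <<'E'
from h import *
o=env.get_obs();print(o["time"],o["ee_pos"],o["contact_force"]);carrier()
E
```

```text
4.5167 [ 0.50878185 -0.14513349  0.0034861 ] [-5.5645102  -0.58768484  9.48015483]
top body 118 c [ 0.5729 -0.0867] box [[0.541, -0.06], [0.597, -0.075], [0.583, -0.129], [0.527, -0.114]]
top dial 83 c [ 0.5627 -0.1002] box [[0.577, -0.086], [0.576, -0.119], [0.547, -0.118], [0.547, -0.085]]
side body 169 c [ 0.555  -0.1487] box [[0.526, -0.135], [0.578, -0.131], [0.571, -0.168], [0.52, -0.17]]
side red 53 c [ 0.5484 -0.1516] box [[0.529, -0.143], [0.571, -0.152], [0.566, -0.161], [0.525, -0.152]]
```

Emit:
{"fn": "move_arm", "kwargs": {
  "increments": [
    [0, 0, 0, 0, 0, 0.002, 1],
    [0, 0, 0, 0.002, 0, 0, 1],
    [0, 0, 0, 0.002, 0, 0, 1],
    [0, 0, 0, 0.002, 0, 0, 1],
    [0, 0, 0, 0.001, 0, 0, 1],
    [0, 0, 0, 0, 0, 0, 1]
  ]
}}

```text
time: 5.12
ee_pos: [0.5177, -0.1448, 0.0052]
orientation: [2.299, 2.141, 0.0]
contact_force: [-0.9, -0.5, -0.4]
opening: 0.0001
finger_force: 0.2
```

```bash
python3 - <<'E'
from h import *
o=env.get_obs();print(o["time"],o["ee_pos"],o["contact_force"]);carrier()
E
```

```text
5.1167 [ 0.51770183 -0.14476756  0.00518302] [-0.90082262 -0.45095228 -0.38305451]
top body 110 c [ 0.5786 -0.0839] box [[0.551, -0.06], [0.599, -0.069], [0.589, -0.126], [0.541, -0.117]]
top dial 72 c [ 0.5677 -0.0964] box [[0.58, -0.083], [0.58, -0.112], [0.553, -0.111], [0.554, -0.082]]
side body 152 c [ 0.5611 -0.1474] box [[0.54, -0.124], [0.591, -0.134], [0.577, -0.164], [0.527, -0.154]]
side red 43 c [ 0.5574 -0.1496] box [[0.539, -0.142], [0.579, -0.149], [0.575, -0.157], [0.536, -0.15]]
```

Emit:
{"fn": "move_arm", "kwargs": {
  "increments": [
    [0, 0, 0, -0.015, 0, 0, 1],
    [0, 0, 0, -0.02, 0, 0.02, 1],
    [0, 0, 0, 0, -0.02, 0.04, 0.43],
    [0, 0, 0, 0, -0.035, 0.02, 0.43],
    [0, 0, 0, 0.02, -0.035, 0, 0.43],
    [0, 0, 0, 0.025, -0.03, 0, 0.43],
    [0, 0, 0, 0.02, 0, 0, 0.43],
    [0, 0, 0, 0, 0, 0, 0.43],
    [0, 0, 0, 0, 0, 0, 0.43]
  ]
}}

```text
time: 5.97
ee_pos: [0.548, -0.2633, 0.0821]
orientation: [-2.298, -2.142, -0.0]
contact_force: [-1.0, -0.2, -1.0]
opening: 0.0242
finger_force: 0.0
```

```bash
python3 - <<'E'
from h import *
o=env.get_obs();print(o["time"],o["ee_pos"],o["orientation"],o["contact_force"],o["opening"]);carrier()
a=save("top","pics/t2.png")[165:255,215:335];b=save("side","pics/s2.png")[160:280,180:320]
cv2.imwrite("pics/z2.png",np.vstack([cv2.resize(a,(560,420*100//140),interpolation=2),cv2.copyMakeBorder(cv2.resize(b,(350,300),interpolation=2),0,0,0,210,0)])[:,:,::-1])
E
```

```text
5.9667 [ 0.54800144 -0.26327324  0.08212086] [-2.29843859e+00 -2.14163983e+00 -4.73980903e-04] [-1.01727405 -0.17560175 -1.00888809] 0.02420338083345119
top body 531 c [ 0.5609 -0.1125] box [[0.54, -0.059], [0.599, -0.069], [0.582, -0.166], [0.524, -0.155]]
top red 40 c [ 0.5557 -0.151 ] box [[0.533, -0.143], [0.58, -0.151], [0.578, -0.159], [0.532, -0.151]]
top dial 91 c [ 0.565  -0.0977] box [[0.58, -0.083], [0.58, -0.116], [0.55, -0.115], [0.55, -0.082]]
side body 731 c [ 0.558  -0.1129] box [[0.538, -0.059], [0.6, -0.052], [0.578, -0.164], [0.521, -0.167]]
side red 51 c [ 0.5536 -0.1488] box [[0.533, -0.141], [0.579, -0.149], [0.575, -0.157], [0.53, -0.148]]
side dial 105 c [ 0.5643 -0.0938] box [[0.564, -0.073], [0.585, -0.095], [0.563, -0.115], [0.543, -0.093]]
```

View pics/z2.png

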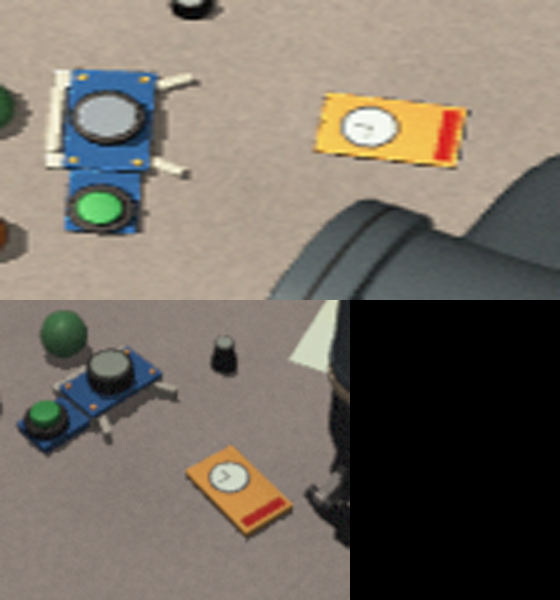

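Emit:
{"fn": "move_arm", "kwargs": {
  "increments": [
    [0, 0, 0.009, 0.003, 0.022, 0, 0.43],
    [0, 0, 0, 0.003, 0.021, -0.03, 0.43],
    [0, 0, 0, 0, 0, -0.03, 0.43],
    [0, 0, 0, 0, 0, -0.012, 0.43],
    [0, 0, 0, 0, 0, -0.005, 0.43],
    [0, 0, 0, 0, 0, 0, 0.43],
    [0, 0, 0, 0, 0, 0, 0.43]
  ]
}}

```text
time: 6.75
ee_pos: [0.5533, -0.2218, 0.0065]
orientation: [2.285, 2.155, -0.0]
contact_force: [-0.0, -0.5, 0.1]
opening: 0.0244
finger_force: 0.0
```

Emit:
{"fn": "move_arm", "kwargs": {
  "increments": [
    [0, 0, 0, 0.0004, 0.006, 0, 0.43],
    [0, 0, 0, 0.0004, 0.006, 0, 0.43],
    [0, 0, 0, 0.0004, 0.006, 0, 0.43],
    [0, 0, 0, 0.0004, 0.006, 0, 0.43],
    [0, 0, 0, 0.0003, 0.004, 0, 0.43],
    [0, 0, 0, 0.0002, 0.004, 0, 0.43],
    [0, 0, 0, 0.0002, 0.004, 0, 0.43],
    [0, 0, 0, 0.0002, 0.004, 0, 0.43],
    [0, 0, 0, 0.0003, 0.004, 0, 0.43],
    [0, 0, 0, 0.0002, 0.004, 0, 0.43],
    [0, 0, 0, 0.0002, 0.004, 0, 0.43],
    [0, 0, 0, 0.0003, 0.004, 0, 0.43],
    [0, 0, 0, 0.0002, 0.004, 0, 0.43],
    [0, 0, 0, 0.0002, 0.004, 0, 0.43],
    [0, 0, 0, 0.0003, 0.004, 0, 0.43],
    [0, 0, 0, 0.0002, 0.004, 0, 0.43],
    [0, 0, 0, 0.0002, 0.004, 0, 0.43],
    [0, 0, 0, 0.0002, 0.004, 0, 0.43],
    [0, 0, 0, 0.0002, 0.002, 0, 0.43],
    [0, 0, 0, 0, 0, 0, 0.43]
  ]
}}

```text
time: 8.42
ee_pos: [0.5583, -0.1376, 0.0055]
orientation: [-2.283, -2.158, -0.0]
contact_force: [0.3, 0.0, 0.2]
opening: 0.0246
finger_force: 0.0
```

```bash
python3 - <<'E'
from h import *
o=env.get_obs();print(o["time"],o["ee_pos"],o["orientation"],o["contact_force"],o["opening"]);carrier()
E
```

```text
8.4167 [ 0.55828302 -0.13755408  0.00551748] [-2.28267397e+00 -2.15773985e+00 -3.07561452e-04] [0.33605274 0.01443804 0.15873691] 0.02457844501041315
top body 2 c [ 0.5875 -0.032 ] box [[0.588, -0.034], [0.588, -0.034], [0.588, -0.03], [0.588, -0.03]]
top dial 19 c [0.614  0.0385] box [[0.615, 0.05], [0.622, 0.03], [0.614, 0.027], [0.607, 0.048]]
side body 284 c [ 0.5425 -0.0696] box [[0.527, -0.028], [0.589, -0.013], [0.58, -0.117], [0.522, -0.127]]
side red 13 c [ 0.5365 -0.1125] box [[0.532, -0.11], [0.542, -0.109], [0.541, -0.117], [0.531, -0.117]]
side dial 75 c [ 0.5581 -0.0543] box [[0.545, -0.044], [0.579, -0.04], [0.574, -0.065], [0.54, -0.069]]
```

Emit:
{"fn": "move_arm", "kwargs": {
  "increments": [
    [0, 0, 0, 0.0002, 0.004, 0, 0.43],
    [0, 0, 0, 0.0002, 0.004, 0, 0.43],
    [0, 0, 0, 0.0002, 0.004, 0, 0.43],
    [0, 0, 0, 0.0002, 0.004, 0, 0.43],
    [0, 0, 0, 0.0002, 0.004, 0, 0.43],
    [0, 0, 0, 0.0002, 0.004, 0, 0.43],
    [0, 0, 0, 0.0002, 0.004, 0, 0.43],
    [0, 0, 0, 0.0002, 0.004, 0, 0.43],
    [0, 0, 0, 0.0002, 0.004, 0, 0.43],
    [0, 0, 0, 0.0002, 0.004, 0, 0.43],
    [0, 0, 0, 0.0002, 0.004, 0, 0.43],
    [0, 0, 0, 0.0002, 0.004, 0, 0.43],
    [0, 0, 0, 0.0002, 0.004, 0, 0.43],
    [0, 0, 0, 0.0002, 0.004, 0, 0.43],
    [0, 0, 0, 0, 0, 0, 0.43]
  ]
}}

```text
time: 9.77
ee_pos: [0.5611, -0.0811, 0.0055]
orientation: [-2.282, -2.158, -0.001]
contact_force: [-0.8, -0.2, -0.0]
opening: 0.0239
finger_force: 0.0
```

```bash
python3 - <<'E'
from h import *
o=env.get_obs();print(o["time"],o["ee_pos"],o["orientation"],o["contact_force"],o["opening"]);carrier()
a=save("top","pics/t3.png")[165:255,215:335];b=save("side","pics/s3.png")[160:260,170:310]
cv2.imwrite("pics/z3.png",np.vstack([cv2.resize(a,(560,420)),cv2.copyMakeBorder(cv2.resize(b,(560,400),interpolation=2),0,0,0,0,0)])[245:,:,::-1])
E
```

```text
9.7667 [ 0.56110859 -0.08112245  0.00549499] [-2.28229325e+00 -2.15791749e+00 -5.65908763e-04] [-0.80429528 -0.16171615 -0.01149795] 0.023919577975653746
top dial 19 c [0.614  0.0385] box [[0.615, 0.05], [0.622, 0.03], [0.614, 0.027], [0.607, 0.048]]
side body 253 c [ 0.5449 -0.0133] box [[0.531, 0.029], [0.593, 0.045], [0.583, -0.058], [0.524, -0.07]]
side red 10 c [ 0.5396 -0.056 ] box [[0.539, -0.051], [0.545, -0.056], [0.54, -0.061], [0.535, -0.056]]
side dial 39 c [0.5594 0.0049] box [[0.545, 0.01], [0.578, 0.02], [0.578, -0.001], [0.545, -0.011]]
```

View pics/z3.png

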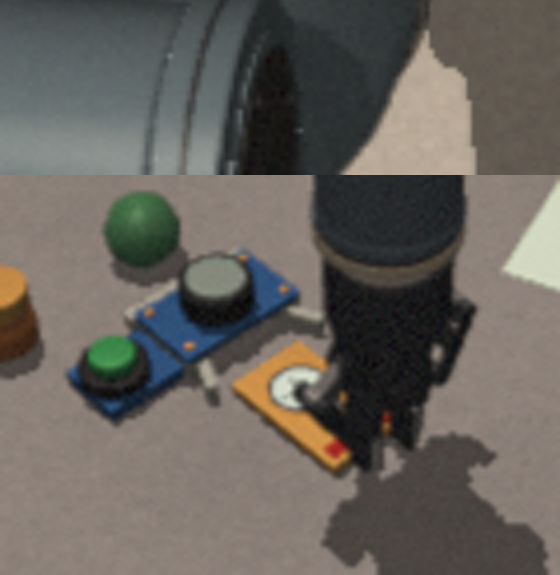

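The side view shows the carrier square, with its leading edge at the mouth between the lips; its near corner is at about (229,212). I'll go on slowly.

Emit:
{"fn": "move_arm", "kwargs": {
  "increments": [
    [0, 0, 0, 0.0002, 0.003, 0, 0.43],
    [0, 0, 0, 0.0002, 0.003, 0, 0.43],
    [0, 0, 0, 0.0002, 0.003, 0, 0.43],
    [0, 0, 0, 0.0002, 0.003, 0, 0.43],
    [0, 0, 0, 0.0002, 0.003, 0, 0.43],
    [0, 0, 0, 0.0002, 0.003, 0, 0.43],
    [0, 0, 0, 0.0002, 0.003, 0, 0.43],
    [0, 0, 0, 0.0002, 0.003, 0, 0.43],
    [0, 0, 0, 0.0002, 0.003, 0, 0.43],
    [0, 0, 0, 0.0002, 0.003, 0, 0.43],
    [0, 0, 0, 0.0002, 0.003, 0, 0.43],
    [0, 0, 0, 0.0002, 0.003, 0, 0.43]
  ]
}}

```text
time: 10.97
ee_pos: [0.5635, -0.0461, 0.0056]
orientation: [2.284, 2.157, 0.0]
contact_force: [1.3, -2.2, 1.0]
opening: 0.0246
finger_force: 1.3
```

```bash
python3 - <<'E'
from h import *
o=env.get_obs();print(o["time"],o["ee_pos"],o["orientation"],o["contact_force"],o["opening"]);carrier()
E
```

```text
10.9667 [ 0.56350203 -0.04614023  0.00562434] [2.28402596e+00 2.15702606e+00 8.54783884e-05] [ 1.31725585 -2.1841417   0.96857006] 0.024578457982100187
top dial 4 c [ 0.4181 -0.1171] box [[0.416, -0.112], [0.422, -0.119], [0.42, -0.12], [0.414, -0.114]]
side body 164 c [0.5408 0.011 ] box [[0.538, 0.06], [0.562, 0.064], [0.545, -0.03], [0.522, -0.032]]
side red 10 c [ 0.5433 -0.02  ] box [[0.543, -0.015], [0.548, -0.02], [0.544, -0.025], [0.538, -0.02]]
side dial 22 c [0.5649 0.043 ] box [[0.55, 0.045], [0.579, 0.057], [0.581, 0.04], [0.552, 0.028]]
```

Emit:
{"fn": "move_arm", "kwargs": {
  "increments": [
    [0, 0, 0, 0.0002, 0.003, 0, 0.43],
    [0, 0, 0, 0.0002, 0.003, 0, 0.43],
    [0, 0, 0, 0.0002, 0.003, 0, 0.43],
    [0, 0, 0, 0.0002, 0.003, 0, 0.43],
    [0, 0, 0, 0.0002, 0.003, 0, 0.43],
    [0, 0, 0, 0.0002, 0.003, 0, 0.43],
    [0, 0, 0, 0.0002, 0.003, 0, 0.43],
    [0, 0, 0, 0.0002, 0.003, 0, 0.43]
  ]
}}

```text
time: 11.73
ee_pos: [0.5651, -0.0221, 0.0055]
orientation: [2.284, 2.157, -0.0]
contact_force: [0.9, -1.8, -0.3]
opening: 0.0245
finger_force: 1.1
```

Emit:
{"fn": "move_arm", "kwargs": {
  "increments": [
    [0, 0, 0, 0.0002, 0.003, 0, 0.43],
    [0, 0, 0, 0.0002, 0.003, 0, 0.43],
    [0, 0, 0, 0.0002, 0.003, 0, 0.43],
    [0, 0, 0, 0.0002, 0.003, 0, 0.43],
    [0, 0, 0, 0.0002, 0.003, 0, 0.43]
  ]
}}

```text
time: 12.15
ee_pos: [0.5662, -0.0071, 0.0056]
orientation: [2.284, 2.157, 0.0]
contact_force: [0.4, -2.8, -1.3]
opening: 0.0238
finger_force: 1.2
```

Emit:
{"fn": "move_arm", "kwargs": {
  "increments": [
    [0, 0, 0, 0.0001, 0.002, 0, 0.43],
    [0, 0, 0, 0.0001, 0.002, 0, 0.43],
    [0, 0, 0, 0.0001, 0.002, 0, 0.43]
  ]
}}

```text
time: 12.4
ee_pos: [0.5665, -0.0014, 0.0056]
orientation: [2.284, 2.157, 0.0]
contact_force: [2.1, -3.1, -0.6]
opening: 0.0242
finger_force: 1.3
```

Emit:
{"fn": "move_arm", "kwargs": {
  "increments": [
    [0, 0, 0, 0.0001, 0.002, 0, 0.43],
    [0, 0, 0, 0.0001, 0.002, 0, 0.43],
    [0, 0, 0, 0.0001, 0.001, 0, 0.43]
  ]
}}

```text
time: 12.65
ee_pos: [0.5669, 0.0038, 0.0056]
orientation: [2.284, 2.157, 0.0]
contact_force: [2.2, -3.7, -0.4]
opening: 0.0242
finger_force: 1.5
```

Emit:
{"fn": "move_arm", "kwargs": {
  "increments": [
    [0, 0, 0, 0, 0.001, 0, 0.43],
    [0, 0, 0, 0, 0.001, 0, 0.43],
    [0, 0, 0, 0, 0.001, 0, 0.43]
  ]
}}

```text
time: 12.9
ee_pos: [0.5668, 0.0064, 0.0056]
orientation: [2.284, 2.157, 0.0]
contact_force: [2.2, -4.7, 0.2]
opening: 0.0244
finger_force: 1.7
```

Emit:
{"fn": "move_arm", "kwargs": {
  "increments": [
    [0, 0, 0, 0, 0.001, 0, 0.43],
    [0, 0, 0, 0, 0.001, 0, 0.43]
  ]
}}

```text
time: 13.07
ee_pos: [0.5669, 0.0085, 0.0056]
orientation: [2.284, 2.157, 0.0]
contact_force: [3.0, -4.0, 0.6]
opening: 0.0243
finger_force: 1.8
```

Emit:
{"fn": "move_arm", "kwargs": {
  "increments": [
    [0, 0, 0, 0, 0.001, 0, 0.43],
    [0, 0, 0, 0, 0.001, 0, 0.43]
  ]
}}

```text
time: 13.23
ee_pos: [0.567, 0.0096, 0.0057]
orientation: [2.284, 2.155, -0.0]
contact_force: [3.0, -8.5, 0.5]
opening: 0.0245
finger_force: 4.2
```

Emit:
{"fn": "move_arm", "kwargs": {
  "increments": [
    [0, 0, 0, 0, 0.001, 0, 0.43]
  ]
}}

```text
time: 13.32
ee_pos: [0.5671, 0.0098, 0.0057]
orientation: [2.284, 2.154, -0.001]
contact_force: [3.0, -10.9, -0.5]
opening: 0.0243
finger_force: 5.5
```

Emit:
{"fn": "move_arm", "kwargs": {
  "increments": [
    [0, 0, 0, 0, 0.001, 0, 0.43]
  ]
}}

```text
time: 13.4
ee_pos: [0.5672, 0.0099, 0.0058]
orientation: [2.284, 2.152, -0.002]
contact_force: [4.2, -15.2, -0.6]
opening: 0.0246
finger_force: 6.8
```

Emit:
{"fn": "move_arm", "kwargs": {
  "increments": [
    [0, 0, 0, 0, 0, 0, 0.43],
    [0, 0, 0, 0, -0.006, 0, 0.43],
    [0, 0, 0, 0, -0.02, 0, 0.43],
    [0, 0, 0, 0, -0.03, 0, 0.43],
    [0, 0, 0, 0, -0.03, 0.02, 0.43],
    [0, 0, 0, -0.02, -0.03, 0.03, 1],
    [0, 0, 0, -0.025, -0.03, 0.03, 1],
    [0, 0, 0, -0.025, -0.03, 0.03, 1],
    [0, 0, 0, 0, 0, 0, 1],
    [0, 0, 0, 0, 0, 0, 1]
  ]
}}

```text
time: 14.23
ee_pos: [0.5057, -0.1516, 0.1043]
orientation: [2.287, 2.154, 0.002]
contact_force: [0.7, 0.2, 0.8]
opening: 0.0001
finger_force: 0.0
```

```bash
python3 - <<'E'
from h import *
o=env.get_obs();print(o["time"],o["ee_pos"],o["orientation"],o["contact_force"],o["opening"]);carrier()
a=save("top","pics/t4.png")[175:245,205:310];b=save("side","pics/s4.png")[165:245,175:280]
cv2.imwrite("pics/z4.png",np.vstack([cv2.resize(a,(420,280),interpolation=2),cv2.resize(b,(420,320),interpolation=2)])[:,:,::-1])
p=[.5705,.0840,1.5112];R=np.array([[np.cos(p[2]),-np.sin(p[2])],[np.sin(p[2]),np.cos(p[2])]])
for cam in("top","side"):print(cam,[proj(cam,[[*(R@q+p[:2]),.01]])[0].round(1).tolist() for q in((-.065,-.03),(-.065,.03))])
E
```

```text
14.2333 [ 0.50568931 -0.15161117  0.10428823] [2.286736  2.1540406 0.002364 ] [0.74574104 0.2046672  0.82778982] 0.00010998712998030568
top body 170 c [0.5675 0.0374] box [[0.539, 0.056], [0.597, 0.052], [0.594, 0.018], [0.537, 0.022]]
top red 37 c [0.5679 0.03  ] box [[0.545, 0.036], [0.589, 0.032], [0.588, 0.024], [0.545, 0.028]]
top dial 19 c [0.528  0.0439] box [[0.529, 0.056], [0.537, 0.052], [0.527, 0.032], [0.519, 0.036]]
side body 200 c [0.5616 0.0384] box [[0.541, 0.062], [0.606, 0.056], [0.59, 0.018], [0.527, 0.024]]
side red 35 c [0.5666 0.0329] box [[0.546, 0.038], [0.591, 0.035], [0.588, 0.028], [0.543, 0.031]]
top [[258.5, 193.5], [257.6, 211.6]]
side [[248.7, 202.3], [231.7, 213.5]]
```

View pics/z4.png

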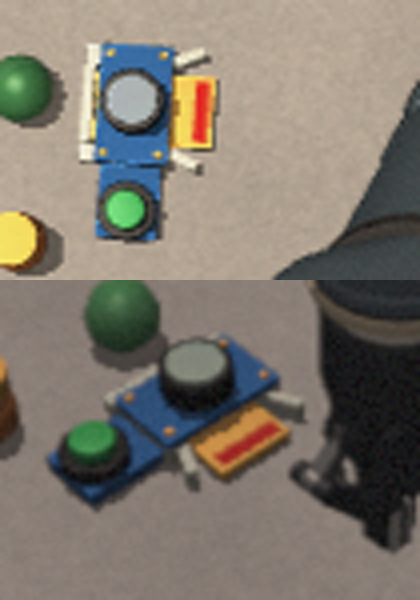

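Emit:
{"fn": "move_arm", "kwargs": {
  "increments": [
    [0, 0, 0, -0.002, 0.03, 0.01, 1],
    [0, 0, 0, -0.002, 0.03, 0.01, 1],
    [0, 0, 0, -0.002, 0.03, 0, 1],
    [0, 0, 0, -0.002, 0.03, 0, 1],
    [0, 0, 0, -0.003, 0.03, 0, 1],
    [0, 0, 0, -0.003, 0.03, 0, 1],
    [0, 0, 0, -0.003, 0.03, 0, 1],
    [0, 0, 0, -0.002, 0.032, 0, 1],
    [0, 0, 0, 0, 0, -0.02, 1],
    [0, 0, 0, 0, 0, -0.03, 1],
    [0, 0, 0, 0, 0, -0.02, 1],
    [0, 0, 0, 0, 0, -0.01, 1],
    [0, 0, 0, 0, 0, 0, 1],
    [0, 0, 0, 0, 0, 0, 1]
  ]
}}

```text
time: 15.6
ee_pos: [0.4873, 0.0913, 0.0426]
orientation: [-2.283, -2.157, 0.002]
contact_force: [0.5, 0.3, 1.3]
opening: -0.0
finger_force: 0.0
```

```bash
python3 - <<'E'
from h import *
o=env.get_obs();print(o["time"],o["ee_pos"],o["contact_force"])
b=save("side","pics/s5.png")[150:250,150:290];cv2.imwrite("pics/z5.png",cv2.resize(b,(560,400),interpolation=2)[:,:,::-1])
E
```

```text
15.6 [0.4873151  0.09132709 0.04262694] [0.50966665 0.29742975 1.3437688 ]
```

View pics/z5.png

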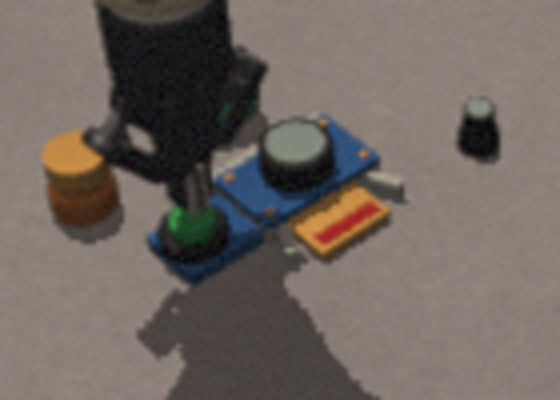

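The fingertips stand over the green button, at about (198,205). I'll press it.

Emit:
{"fn": "move_arm", "kwargs": {
  "increments": [
    [0, 0, 0, 0, 0, -0.003, 1],
    [0, 0, 0, 0, 0, -0.003, 1],
    [0, 0, 0, 0, 0, -0.002, 1],
    [0, 0, 0, 0, 0, -0.002, 1],
    [0, 0, 0, 0, 0, -0.001, 1],
    [0, 0, 0, 0, 0, -0.001, 1]
  ]
}}

```text
time: 16.15
ee_pos: [0.4878, 0.0913, 0.0311]
orientation: [2.284, 2.157, 0.001]
contact_force: [-0.3, 0.7, 3.1]
opening: 0.0002
finger_force: 1.5
```

Emit:
{"fn": "move_arm", "kwargs": {
  "increments": [
    [0, 0, 0, 0, 0, -0.001, 1],
    [0, 0, 0, 0, 0, -0.001, 1]
  ]
}}

```text
time: 16.32
ee_pos: [0.4879, 0.0913, 0.0291]
orientation: [2.284, 2.157, 0.001]
contact_force: [0.3, 0.7, 4.0]
opening: 0.0003
finger_force: 2.1
```

Emit:
{"fn": "move_arm", "kwargs": {
  "increments": [
    [0, 0, 0, 0, 0, -0.001, 1],
    [0, 0, 0, 0, 0, -0.001, 1]
  ]
}}

```text
time: 16.48
ee_pos: [0.488, 0.0913, 0.0276]
orientation: [2.284, 2.157, 0.002]
contact_force: [-5.5, 0.2, 32.0]
opening: -0.0002
finger_force: 16.0
```

Emit:
{"fn": "move_arm", "kwargs": {
  "increments": [
    [0, 0, 0, 0, 0, 0.003, 1],
    [0, 0, 0, 0, 0, 0.005, 1],
    [0, 0, 0, 0, 0, 0.02, 1],
    [0, 0, 0, 0, 0, 0.03, 1],
    [0, 0, 0, 0, 0, 0.03, 1],
    [0, 0, 0, 0, -0.03, 0.03, 1],
    [0, 0, 0, 0, -0.03, 0.02, 1],
    [0, 0, 0, 0, -0.035, 0, 1],
    [0, 0, 0, 0, -0.035, 0, 1],
    [0, 0, 0, 0, -0.035, 0, 1],
    [0, 0, 0, 0, -0.035, 0, 1],
    [0, 0, 0, 0, -0.03, 0, 1],
    [0, 0, 0, 0, 0, 0, 1],
    [0, 0, 0, 0, 0, 0, 1]
  ]
}}

```text
time: 17.65
ee_pos: [0.4868, -0.1403, 0.1643]
orientation: [-2.288, -2.152, 0.001]
contact_force: [-0.6, 0.3, -0.2]
opening: -0.0002
finger_force: 0.0
```

```bash
python3 - <<'E'
from h import *
o=env.get_obs();print(o["time"],o["ee_pos"],o["contact_force"]);carrier()
a=save("top","pics/t6.png")[175:245,205:310];b=save("side","pics/s6.png")[165:245,175:280]
cv2.imwrite("pics/z6.png",np.vstack([cv2.resize(a,(420,280),interpolation=2),cv2.resize(b,(420,320),interpolation=2)])[:,:,::-1])
E
```

```text
17.65 [ 0.48676109 -0.14027171  0.16433727] [-0.64844062  0.31898467 -0.19112694]
top body 175 c [0.5672 0.0374] box [[0.539, 0.056], [0.597, 0.052], [0.594, 0.018], [0.536, 0.022]]
top red 37 c [0.5679 0.03  ] box [[0.545, 0.036], [0.589, 0.032], [0.588, 0.024], [0.545, 0.028]]
top dial 19 c [0.528  0.0439] box [[0.529, 0.056], [0.537, 0.052], [0.527, 0.032], [0.519, 0.036]]
side body 195 c [0.5609 0.0386] box [[0.541, 0.061], [0.603, 0.056], [0.588, 0.018], [0.527, 0.024]]
side red 37 c [0.5678 0.0329] box [[0.546, 0.038], [0.594, 0.036], [0.591, 0.028], [0.543, 0.03]]
```

View pics/z6.png

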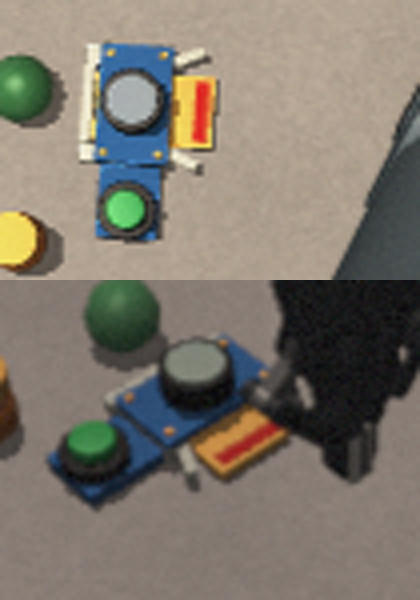

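The carrier is still home and the button is back up at about (236,227). The robot is clear of everything.

```bash
python3 -c "
from rig import env
print(env.sign_off())"
```

```text
the job is handed in; nothing more can be done
None
```

The carrier is home against the end stop, and the green button was pressed all the way down and came back up; I handed the job in at about 18 s, with the robot touching nothing and no result reported.

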